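# Line the reagent bottles up by height

## Robot

A 6-joint arm with a two-finger parallel gripper is mounted at the origin on a cart in front of the work surface, level with it; the furniture and walls round the work are solid. World frame = base frame: x ahead of the robot, y to its left, z up, the work surface at z = 0. Lengths are in mm, angles in degrees, forces in N, time in s.
With the tool pointing down it reaches from about 300 to 850 mm from the base axis. Payload 4.2 kg.
Tool frame: the origin (TCP) lies at the very end of the fingers, on their centre line; the grasp point (between the pads) lies 19 mm behind it; z points along the fingers, y is the line along which they close (so a half turn about z gives the same grasp; the last joint's range is limited). The gripper opens to 91 mm and grips with 3 to 60 N. Pads are 32 mm wide; open, the fingers measure 118 mm over their backs; the gripper's body (76 mm by 178 mm) begins 60 mm behind the grasp point.
Start: joints at [72.536, 18.312, 89.639, -0, 72.044, -1.146], TCP at [161.557, 551.854, 213.976] pointing down, gripper open.
Joint ranges: [-177.97, 177.97], [-48.28, 115.42], [12.27, 149.76], [-77.06, 257.06], [2.81, 150.46], [-146.56, 146.56]. Speed limits (degrees/s): [147.25, 147.25, 180, 180, 180, 180].

## Interface

Orientations are given as [roll, pitch, yaw] about the fixed x, y, z axes, in that order (R = Rz(yaw) Ry(pitch) Rx(roll)).
In Python, from workcell import env, eyes gives the robot as it stands.
- The arm moves only by the tool send_rows, never from a script. Its argument "targets" is text: rows parted by semicolons, each of 7 numbers parted by spaces: the shift along the tool's x, y, z in m, then the turn, a rotation vector about the tool's x, y, z in degrees, then the opening in per cent of the stroke, from 0 (shut) to 100 (fully open). A call has 1 to 12 rows; each row is the pose to reach, as a shift and turn from the pose commanded when the call began, along the tool's axes at that moment; what a row does not reach only later rows make up. A row lasts 1/12 s, in which the tool goes at most 41.7 mm and 7.16 degrees, less where a joint would pass 70% of its speed; a pose out of reach is approached as far as the arm can. A call with a gripper value outside its range is refused whole. The fingers move at their own pace and stop on an object; "grip_force" is the grip in N (left out, the last holds). Time passes only in rows, so rows that repeat a pose let the fingers close. It gives the time, the measured TCP pose, the force, the opening and the grip force at its end, in the units of the state.
- env.state(): the state, without advancing time (a new reading comes with each control period).
- eyes.grab_frame(name): name is "scene" or "side" or "wrist"; returns a dict with "image" (400x640x3 uint8, blue, green, red), "fovy" (degrees; the focal length in pixels is half the picture's height over the tangent of half this angle, whatever the lens; pixels are square), "cx", "cy" (the principal point, pixels), "eye" and "attitude" of the camera in the world. Camera axes: x right, y up, looking along -z (the intrinsics and any distortion apply to the point x, -y, -z); pixel columns grow to the right and rows downward; lengths in mm; the calibration is good to about 2 mm. A picture is of the moment at which its call begins. There is no depth.
- env.job_done(): hands the job in; it is judged then, once.
The state is a dict: "time_s": time; "qpos": joint angles; "qvel": joint speeds; "effort": joint torques, N m; "ee_pos": TCP position; "ee_rot": TCP orientation; "force": force on the tool from outside, world axes, zero at the start; "torque": the same for the moment, N m; "gripper_width": finger opening in mm; "gripper_force": force on a finger pad.
Only numpy, scipy, OpenCV 4.12 (cv2) and the standard library are available. Lean on these libraries where they do the work, as an engineer would, in place of code of your own. Each camera call takes 0.05 s, during which the arm holds its last target. There are 200 camera calls.

## Task

Line the four amber reagent bottles up by height on the bottle tray: one standing upright in the middle of each round pad, the tallest next to the upright steel end plate and each following one shorter, down to the smallest at the other end. Leave the timer where it lies.

Things in the scene. Friction and masses are not known exactly. Their poses are not given: they have to be found in the camera images.
- bottle_smallest: the smallest of four loose amber reagent bottles, alike but for size, standing on the table: 66 mm high in all, round body 36 mm across with straight wall up to 46 mm, then a short shoulder and a closed black cap 27 mm across from 52 mm to the top; white paper band round the body; about 0.06 kg (varies). Origin: centre of its underside, z up
- bottle_second: the second smallest of four loose amber reagent bottles, alike but for size, standing on the table: 88 mm high in all, round body 42 mm across with straight wall up to 68 mm, then a short shoulder and a closed black cap 31 mm across from 74 mm to the top; white paper band round the body; about 0.10 kg (varies). Origin: centre of its underside, z up
- bottle_third: the second tallest of four loose amber reagent bottles, alike but for size, standing on the table: 112 mm high in all, round body 48 mm across with straight wall up to 92 mm, then a short shoulder and a closed black cap 35 mm across from 98 mm to the top; white paper band round the body; about 0.16 kg (varies). Origin: centre of its underside, z up
- bottle_tallest: the tallest of four loose amber reagent bottles, alike but for size, standing on the table: 138 mm high in all, round body 54 mm across with straight wall up to 118 mm, then a short shoulder and a closed black cap 39 mm across from 124 mm to the top; white paper band round the body; about 0.24 kg (varies). Origin: centre of its underside, z up
- pad_1: one of two end pads of the row on the tray, next to pad_2: fixed round dark rubber pad 62 mm across with a thin white circle, its top 8 mm above the table. Origin: centre of its underside, 5 mm above the table, 3 mm below its top. The four pads stand in a straight line 72 mm apart, on a fixed grey tray 84 mm wide and 330 mm long with sides 8 mm high; the pads' own y axis runs along the row
- pad_2: one of two inner pads of the row on the tray, next to pad_1 and pad_3: fixed round dark rubber pad 62 mm across with a thin white circle, its top 8 mm above the table. Origin: centre of its underside, 5 mm above the table, 3 mm below its top. The four pads stand in a straight line 72 mm apart, on a fixed grey tray 84 mm wide and 330 mm long with sides 8 mm high; the pads' own y axis runs along the row
- pad_3: one of two inner pads of the row on the tray, next to pad_2 and pad_4: fixed round dark rubber pad 62 mm across with a thin white circle, its top 8 mm above the table. Origin: centre of its underside, 5 mm above the table, 3 mm below its top. The four pads stand in a straight line 72 mm apart, on a fixed grey tray 84 mm wide and 330 mm long with sides 8 mm high; the pads' own y axis runs along the row
- pad_4: one of two end pads of the row on the tray, next to pad_3: fixed round dark rubber pad 62 mm across with a thin white circle, its top 8 mm above the table. Origin: centre of its underside, 5 mm above the table, 3 mm below its top. The four pads stand in a straight line 72 mm apart, on a fixed grey tray 84 mm wide and 330 mm long with sides 8 mm high; the pads' own y axis runs along the row
- end_plate: upright steel plate, 70 mm wide across the row, 4 mm thick, its top 65 mm above the table, fixed across one end of the tray, 48 mm beyond the centre of the pad nearest to it, which is pad_1 or pad_4 (it changes from start to start); the other end of the tray has only a low steel strip 6 mm high. Origin: centre of its underside, 5 mm above the table
- lab_timer: white countdown timer lying on the table near its front edge, 62x72x17 mm, loose; leave it where it is. Origin: centre of its underside. (Beside the work: right of the tray, from about y = -0.28, stands a tall thermal cycler, cleared by a tool 0.45 m above the table; beyond the tray a low centrifuge and a vortex mixer)
Not all that is in view belongs to the job. What is shaped like the bottle_smallest but blue or green is not meant.

How it is judged (in metres and radians):
At the end, for the whole second after the job is handed in: each bottle stands upright (within 0.1 rad) and at rest on its own pad, its centre within 12 mm of the pad's centre, in order of height with the tallest on the pad next to the end plate and the smallest on the pad farthest from it (((horizontal distance between end_plate and pad_4 below 0.1 m and horizontal distance between bottle_smallest and pad_1 below 0.012 m and z of bottle_smallest in the frame of pad_1 between 0 and 0.006 m and angle between each of bottle_smallest, bottle_second, bottle_third, bottle_tallest's own z axis and vertical below 0.1 rad and linear speed of each of bottle_smallest, bottle_second, bottle_third, bottle_tallest below 0.02 m/s and horizontal distance between bottle_second and pad_2 below 0.012 m and z of bottle_second in the frame of pad_2 between 0 and 0.006 m and horizontal distance between bottle_third and pad_3 below 0.012 m and z of bottle_third in the frame of pad_3 between 0 and 0.006 m and horizontal distance between bottle_tallest and pad_4 below 0.012 m and z of bottle_tallest in the frame of pad_4 between 0 and 0.006 m) or (horizontal distance between end_plate and pad_1 below 0.1 m and horizontal distance between bottle_tallest and pad_1 below 0.012 m and z of bottle_tallest in the frame of pad_1 between 0 and 0.006 m and angle between each of bottle_tallest, bottle_third, bottle_second, bottle_smallest's own z axis and vertical below 0.1 rad and linear speed of each of bottle_tallest, bottle_third, bottle_second, bottle_smallest below 0.02 m/s and horizontal distance between bottle_third and pad_2 below 0.012 m and z of bottle_third in the frame of pad_2 between 0 and 0.006 m and horizontal distance between bottle_second and pad_3 below 0.012 m and z of bottle_second in the frame of pad_3 between 0 and 0.006 m and horizontal distance between bottle_smallest and pad_4 below 0.012 m and z of bottle_smallest in the frame of pad_4 between 0 and 0.006 m))); the robot touches nothing.
It fails at once if the timer is pushed out of its place (over 30 mm) (distance of lab_timer from where it was at the start of the episode above 0.03 m).
It also fails if it takes over 122 s, if anything falls off the work surface, if the arm or the gripper's body presses on something with over 40 N, if the wrist force passes 120 N, or if a joint passes its speed limit or range.

## Working session

There is one attempt and no reset: what is moved stays moved. The work goes in short steps, Python scripts to look and compute and a tool call to move; the robot and the scene stay as the last step left them, time stands still between calls to the robot, and variables do not carry over. Pictures are saved under pics/ and viewed, at most 14 in all, crops included, and the job is handed in when it is done.

Besides the shell and the picture viewer there is one more tool, called after "Call:" as name(argument=value, ...) on one line, values as JSON. send_rows: Moves the arm, as the interface text tells. Its arguments: {"type":"object","properties":{"targets":{"type":"string"},"grip_force":{"type":"number"}},"required":["targets"]}

```bash
ls; mkdir -p pics; python3 - <<'E'
from workcell import env, eyes
import cv2
for n in("scene","side","wrist"):
    f=eyes.grab_frame(n); cv2.imwrite(f"pics/{n}0.png",f["image"]); print(n,{k:v for k,v in f.items() if k!="image"})
print(env.state())
E
```

```text
pics
scene {'fovy': 50.92443531932678, 'cx': 321.4149399723106, 'cy': 203.9004624537022, 'eye': array([ -72.02556555, -371.33718292,  629.15450961]), 'attitude': array([ 52.53193513,   0.62531825, -52.54668796])}
side {'fovy': 44.395513374777764, 'cx': 324.1885194355663, 'cy': 199.98603485266565, 'eye': array([457.46374381, 960.92294161, 825.78753094]), 'attitude': array([  47.41767744,    1.16695257, -175.36292613])}
wrist {'fovy': 63.91753032025667, 'cx': 320.4306878044865, 'cy': 204.5573452439807, 'eye': array([ 81.10895012, 574.27743515, 384.95062616]), 'attitude': array([-1.69128233e+01,  5.84474272e-02,  7.36968602e+01])}
{'time_s': 0.15, 'qpos': array([ 7.25347976e+01,  1.83428253e+01,  8.96908510e+01,  6.86548892e-04,
        7.20456572e+01, -1.14653492e+00]), 'qvel': array([ 0.05022688, -0.13958344, -0.35442843, -0.00860704, -0.01072288,
       -0.02721954]), 'effort': array([ 6.99985831e-04, -4.12774158e+01, -2.32153648e+01,  7.28355395e-02,
        4.33154858e-02, -9.12571727e-05]), 'ee_pos': array([161.44599026, 551.45762922, 213.31406389]), 'ee_rot': array([-1.79920695e+02, -2.24011316e-03,  1.63681119e+02]), 'force': array([1.0071723 , 0.29211096, 0.57326077]), 'torque': array([ 0.05567963, -0.02692288,  0.01198694]), 'gripper_force': 0.0, 'gripper_width': 91.0294687004992}
```

View pics/scene0.png

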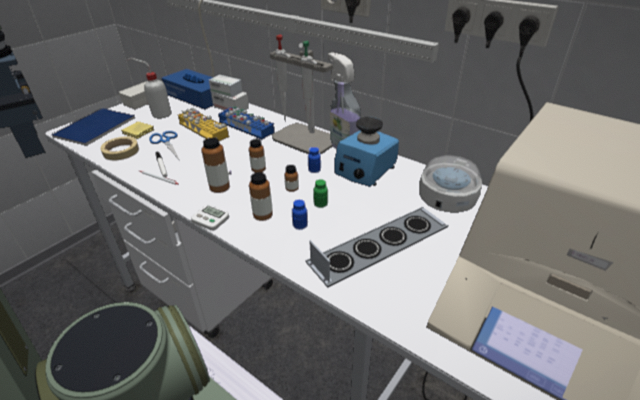

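View pics/side0.png

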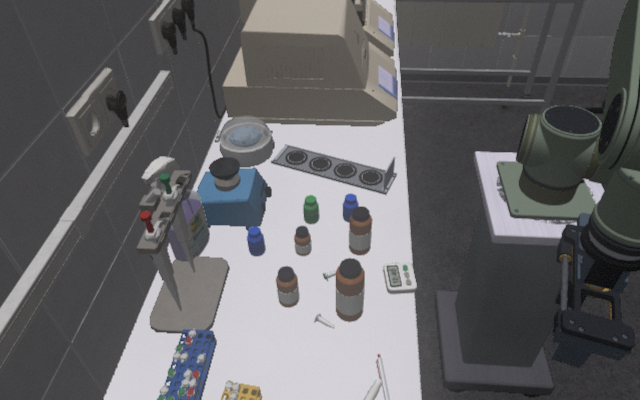

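Candidates in the scene picture:
- Amber: tallest (215,165), third (260,196), second (257,155), smallest (291,178).
- Not meant: blue (314,160) and (300,214), green (320,193), white wash bottle with red cap (155,95).

The end plate is at the near tray end, (318,260). The timer is at (210,216). Next I'll measure in both views.

```bash
cat > h.py <<'E'
import numpy as np, cv2
from scipy.spatial.transform import Rotation as R
def ray(f,u,v):
    F=f["image"].shape[0]/2/np.tan(np.radians(f["fovy"]/2))
    d=np.array([(u-f["cx"])/F,-(v-f["cy"])/F,-1.])
    return np.array(f["eye"],float), R.from_euler("xyz",f["attitude"],degrees=True).apply(d)
def plane(f,u,v,z):
    e,d=ray(f,u,v); return (e+d*(z-e[2])/d[2])[:2]
def proj(f,p):
    F=f["image"].shape[0]/2/np.tan(np.radians(f["fovy"]/2))
    c=R.from_euler("xyz",f["attitude"],degrees=True).inv().apply(np.array(p,float)-f["eye"])
    return np.array([f["cx"]-F*c[0]/c[2], f["cy"]+F*c[1]/c[2]])
def tri(rs):
    A=0;b=0
    for e,d in rs:
        d=d/np.linalg.norm(d);P=np.eye(3)-np.outer(d,d);A=A+P;b=b+P@e
    return np.linalg.solve(A,b)
def amber(im):
    B,G,Rr=[im[:,:,i].astype(int) for i in range(3)]
    return ((Rr>1.5*B)&(Rr-B>18)&(Rr>1.2*G)).astype(np.uint8)*255
E
python3 - <<'E'
from workcell import env, eyes
from h import *
for n,roi,roip in(("scene",(190,130,320,230),(310,205,450,285)),("side",(260,200,400,330),(265,140,400,195))):
    f=eyes.grab_frame(n);im=f["image"];x0,y0,x1,y1=roi
    m=amber(im);q=np.zeros_like(m);q[y0:y1,x0:x1]=m[y0:y1,x0:x1]
    q=cv2.morphologyEx(q,cv2.MORPH_CLOSE,np.ones((3,3)))
    k,l,s,c=cv2.connectedComponentsWithStats(q)
    for i in range(1,k):
        if s[i,4]>15: print(n,"amber",s[i],c[i].round(1))
    x0,y0,x1,y1=roip
    g=cv2.cvtColor(im,cv2.COLOR_BGR2GRAY)[y0:y1,x0:x1]
    d=(g<70).astype(np.uint8)
    cs,_=cv2.findContours(d,cv2.RETR_EXTERNAL,cv2.CHAIN_APPROX_NONE)
    for c in cs:
        if cv2.contourArea(c)>80:
            e=cv2.fitEllipse(c);u,v=e[0][0]+x0,e[0][1]+y0
            print(n,"pad",round(u,1),round(v,1),np.round(e[1]),plane(f,u,v,8).round(1))
    a=im[125:285,190:450] if n=="scene" else im[135:325,260:400]
    cv2.imwrite(f"pics/{n}c.png",cv2.resize(a,None,fx=3,fy=3,interpolation=cv2.INTER_CUBIC))
E
```

```text
scene amber [201 130  27  10 173] [215.  133.6]
scene amber [202 145  22  21 350] [213.1 155.3]
scene amber [249 146  14  12 135] [256.  151.3]
scene amber [252 168  13   5  25] [258.  170.1]
scene amber [285 172  12   9  96] [290.7 176.1]
scene amber [250 180  20  19 275] [259.5 189.7]
scene amber [210 183  19   9  94] [219.6 187.9]
scene amber [254 213  18   7  61] [262.7 216.6]
scene pad 339.7 261.4 [19. 25.] [435.1 -21.7]
scene pad 319.2 261.6 [11. 32.] [409.3  11.8]
scene pad 366.9 247.7 [12. 18.] [503.2 -44.5]
scene pad 392.9 234.9 [12. 17.] [572.2 -68.4]
scene pad 417.0 224.3 [15. 24.] [636.4 -94.2]
side amber [353 218  18   8  51] [360.9 222.7]
side amber [336 269  28  15 123] [348.2 278.2]
side pad 370.4 176.4 [ 9. 15.] [433.6 -22.1]
side pad 344.7 169.9 [ 8. 14.] [501.4 -45.1]
```

View pics/scenec.png

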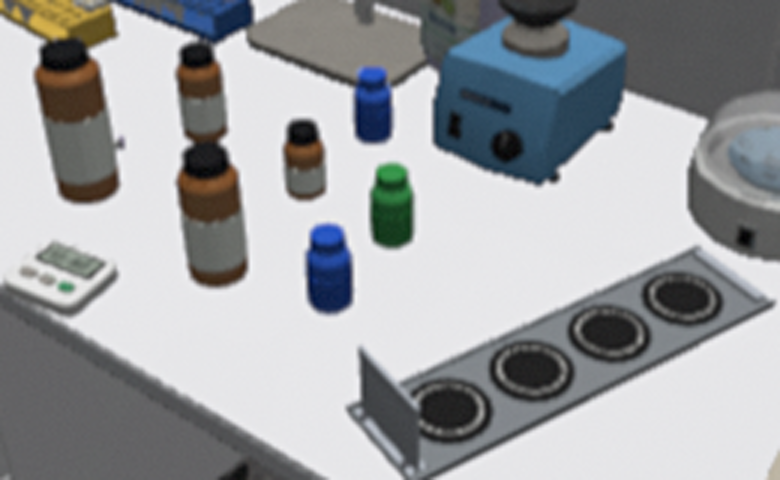

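View pics/sidec.png

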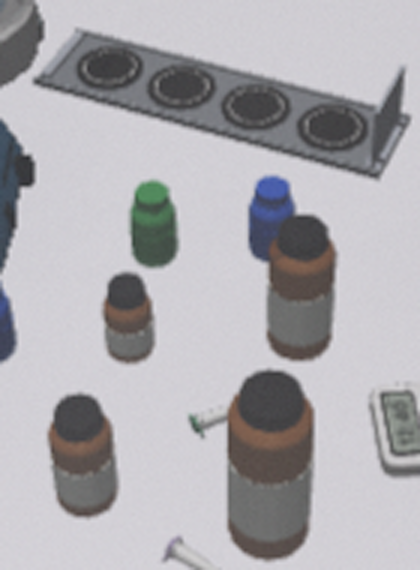

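The crops confirm the choice: four amber bottles of clearly different sizes, with the blue and green ones apart. Cap tops in full-picture pixels:

| Bottle | Side view | Scene view |
|---|---|---|
| tallest | (350,265) | (212,142) |
| third | (361,212) | (259,176) |
| second | (286,271) | (256,142) |
| smallest | (302,230) | (291,167) |

```bash
python3 - <<'E'
from workcell import env, eyes
from h import *
a=eyes.grab_frame("scene");b=eyes.grab_frame("side")
for n,h,p,q in(("smallest",66,(290.7,167.3),(302.3,229.7)),("second",88,(255.7,141.7),(286.3,270.7)),("third",112,(258.7,176),(361.3,212)),("tallest",138,(212,141.7),(350.3,265)),
 ("blueNear",66,(299,201),(350.7,197)),("green",66,(320.7,181),(310.7,198)),("blueFar",66,(314,149),(255,229))):
    print(n,plane(a,*p,h).round(),plane(b,*q,h).round(),tri([ray(a,*p),ray(b,*q)]).round())
print("timer",plane(a,210,214,17).round(),plane(b,400,277,17).round())
print("plate",plane(a,315,278,8),plane(a,330,284,8))
E
```

```text
smallest [581. 233.] [579. 235.] [580. 233.  65.]
second [595. 366.] [594. 367.] [595. 366.  88.]
third [458. 217.] [454. 220.] [456. 218. 111.]
tallest [471. 382.] [471. 386.] [472. 384. 136.]
blueNear [486. 127.] [480. 124.] [481. 125.  68.]
green [577. 136.] [571. 133.] [572. 134.  68.]
blueFar [686. 242.] [682. 239.] [682. 240.  68.]
timer [372. 305.] [369. 311.]
plate [368.53854022  -9.33581398] [373.7905574  -42.33607973]
```

```bash
cat >> h.py <<'E'
def shift(s,p,yaw=160):
    "tool-frame shift (m) and turn (deg) from the measured pose to TCP p, tool straight down"
    r=R.from_euler("xyz",s["ee_rot"],degrees=True); t=R.from_euler("xyz",[180,0,yaw],degrees=True)
    return np.r_[r.inv().apply(np.array(p)-s["ee_pos"])/1000,np.degrees((r.inv()*t).as_rotvec())].round(4)
E
python3 - <<'E'
from workcell import env
from h import *
print(shift(env.state(),[471,384,240]))
E
```

```text
[-3.4410e-01 -7.4000e-02 -2.6200e-02 -2.1300e-02 -1.1000e-03  3.6826e+00]
```

Call:
send_rows(targets="-0.03 -0.006 -0.01 0 0 1 100;-0.06 -0.013 -0.02 0 0 2 100;-0.1 -0.022 -0.026 0 0 3.7 100;-0.14 -0.03 -0.026 0 0 3.7 100;-0.18 -0.039 -0.026 0 0 3.7 100;-0.22 -0.047 -0.026 0 0 3.7 100;-0.26 -0.056 -0.026 0 0 3.7 100;-0.3 -0.065 -0.026 0 0 3.7 100;-0.325 -0.07 -0.026 0 0 3.7 100;-0.344 -0.074 -0.026 0 0 3.7 100;-0.344 -0.074 -0.026 0 0 3.7 100;-0.344 -0.074 -0.026 0 0 3.7 100", grip_force=15)

```text
time_s: 1.35
ee_pos: [471.4, 383.6, 239.6]
ee_rot: [-180.0, -0.0, 159.9]
force: [-0.8, 0.0, 0.9]
gripper_width: 91.2
gripper_force: 0.0
```

```bash
python3 - <<'E'
from workcell import env, eyes
from h import *
f=eyes.grab_frame("wrist");s=env.state();print(s["ee_pos"],s["ee_rot"],s["force"])
im=f["image"];cv2.imwrite("pics/w1.png",im)
for n,h,p in(("sm",66,(580,233)),("sec",88,(595,366)),("third",112,(456,218)),("tall",138,(471,384))): print(n,proj(f,(*p,h)).round())
print(shift(s,[471,384,76]))
E
```

```text
[470.48208891 384.23540585 239.76044648] [-1.79990238e+02 -5.88637059e-02  1.59949665e+02] [-0.46615108 -0.07235943  0.33949285]
sm [237. 306.]
sec [344. 294.]
third [162. 238.]
tall [322. 205.]
[-0.0007 -0.      0.1638 -0.0097 -0.0589 -0.0503]
```

View pics/w1.png

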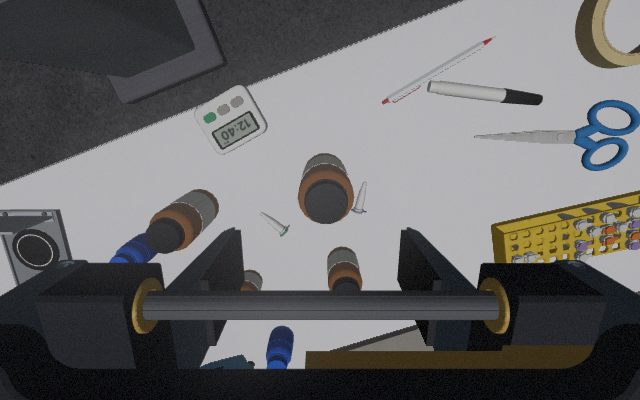

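The wrist view shows the tallest cap at about (326,201), between the fingers. The other caps fall where predicted. I'll measure the cap more closely.

```bash
cat >> h.py <<'E'
def cap(f,p,h,r):
    "centre of dark cap near predicted p (xy) at height h, refined on its mask"
    u,v=proj(f,(*p,h)); rp=r*160/np.tan(np.radians(f["fovy"]/2))
    g=cv2.cvtColor(f["image"],cv2.COLOR_BGR2GRAY); w=45;x0,y0=int(u)-w,int(v)-w
    m=cv2.inRange(g[y0:y0+2*w,x0:x0+2*w],0,62)
    m=cv2.morphologyEx(m,cv2.MORPH_OPEN,cv2.getStructuringElement(cv2.MORPH_ELLIPSE,(9,9)))
    cs,_=cv2.findContours(m,cv2.RETR_EXTERNAL,cv2.CHAIN_APPROX_NONE)
    c=min(cs,key=lambda c:np.linalg.norm(c.mean((0,1))-w)); (a,b),rad=cv2.minEnclosingCircle(c)
    return (a+x0,b+y0),rad,cv2.contourArea(c)/(np.pi*rad*rad),plane(f,a+x0,b+y0,h).round(1)
E
python3 - <<'E'
from workcell import env, eyes
from h import *
f=eyes.grab_frame("wrist")
print(cap(f,(471,384),138,19.5),plane(f,326,201,138)); print(cap(f,(456,218),112,17))
u=proj(f,(434.4,-21.9,8));print(u, plane(f,36,249,8))
E
```

```text
Traceback (most recent call last):
  File "h.py", line 32, in cap
    c=min(cs,key=lambda c:np.linalg.norm(c.mean((0,1))-w)); (a,b),rad=cv2.minEnclosingCircle(c)
ValueError: min() iterable argument is empty
```

```bash
python3 - <<'E'
from h import *
import h
from workcell import env, eyes
f=eyes.grab_frame("wrist");g=cv2.cvtColor(f["image"],cv2.COLOR_BGR2GRAY)
print(g[201,285:365:3],amber(f["image"])[201,285:365:3]//255); print(g[150:240:4,326])
print(plane(f,326,201,138))
m=cv2.morphologyEx(((g<75)&(amber(f["image"])==0)).astype(np.uint8),cv2.MORPH_OPEN,np.ones((5,5)))[155:245,280:370]
k,l,s,c=cv2.connectedComponentsWithStats(m);print(s,c+[280,155])
E
```

```text
[178 179 179 179 145  93  86  64  63  64  68  68  66  65  64  67  63  65
  61  64  63  91  85 180 147 177 151] [0 0 0 0 0 1 1 0 0 0 0 0 0 0 0 0 0 0 0 0 0 1 1 0 0 0 0]
[179 105  89  91  70  67  89  90  55  63  66  66  65  64  63  65  65  63
  64 178 181 178 179]
[468.06330624 389.74853351]
[[   0    0   90   90 6395]
 [  31   11   26    8  147]
 [  24   26   44   44 1558]] [[324.34964816 199.48772478]
 [323.38095238 169.38095238]
 [325.22272144 202.39216945]]
```

```bash
sed -i 's/m=cv2.inRange(g.*$/m=((g<75)\&(amber(f["image"])==0)).astype(np.uint8)[y0:y0+2*w,x0:x0+2*w]/' h.py; python3 - <<'E'
from workcell import env
from h import *
print(shift(env.state(),[470,386.5,78]))
E
```

```text
[ 0.0003  0.0017  0.162   0.002  -0.0354  0.0503]
```

Call:
send_rows(targets="0 0.002 0.03 0 0 0 100;0 0.002 0.06 0 0 0 100;0 0.002 0.09 0 0 0 100;0 0.002 0.12 0 0 0 100;0 0.002 0.145 0 0 0 100;0 0.002 0.162 0 0 0 100;0 0.002 0.162 0 0 0 100;0 0.002 0.162 0 0 0 60;0 0.002 0.162 0 0 0 40;0 0.002 0.162 0 0 0 40;0 0.002 0.162 0 0 0 40;0 0.002 0.162 0 0 0 40", grip_force=20)

```text
time_s: 2.5
ee_pos: [472.0, 386.5, 79.2]
ee_rot: [179.9, 0.1, 160.0]
force: [0.2, 0.6, 0.4]
gripper_width: 60.7
gripper_force: 0.0
```

Call:
send_rows(targets="0 0 0 0 0 0 30;0 0 0 0 0 0 30;0 0 0 0 0 0 30;0 0 0 0 0 0 30;0 0 -0.01 0 0 0 30;0 0 -0.03 0 0 0 30;0 0 -0.05 0 0 0 30;0 0 -0.08 0 0 0 30;0 0 -0.11 0 0 0 30;0 0 -0.13 0 0 0 30;0 0 -0.13 0 0 0 30;0 0 -0.13 0 0 0 30", grip_force=20)

```text
time_s: 3.5
ee_pos: [471.5, 385.9, 208.4]
ee_rot: [180.0, 0.0, 160.0]
force: [-0.4, 0.0, -2.5]
gripper_width: 53.9
gripper_force: 19.9
```

```bash
python3 - <<'E'
from workcell import env,eyes
from h import *
s=env.state();f=eyes.grab_frame("wrist");print(cap(f,s["ee_pos"][:2],138-79.2+s["ee_pos"][2],19.5),s["ee_pos"])
print(shift(s,[434.4,-22,235]))
E
```

```text
((320.034481048584, 335.0), 45.573848724365234, 0.36245146504925635, array([478.8, 382.1])) [471.54502383 385.88917937 208.36692938]
[-0.1048 -0.3959 -0.0268  0.0369  0.0269 -0.0239]
```

Call:
send_rows(targets="-0.004 -0.015 -0.012 0 0 0 30;-0.012 -0.045 -0.026 0 0 0 30;-0.021 -0.08 -0.026 0 0 0 30;-0.031 -0.117 -0.026 0 0 0 30;-0.041 -0.154 -0.026 0 0 0 30;-0.051 -0.191 -0.026 0 0 0 30;-0.06 -0.228 -0.026 0 0 0 30;-0.07 -0.265 -0.026 0 0 0 30;-0.08 -0.302 -0.026 0 0 0 30;-0.089 -0.339 -0.026 0 0 0 30;-0.098 -0.37 -0.026 0 0 0 30;-0.104 -0.394 -0.026 0 0 0 30")

```text
time_s: 4.55
ee_pos: [432.2, -22.6, 232.8]
ee_rot: [-179.9, -0.2, 159.9]
force: [0.2, 0.0, -1.9]
gripper_width: 53.5
gripper_force: 19.9
```

Call:
send_rows(targets="0 0 0 0 0 0 30;0 0 0 0 0 0 30;0 0 0 0 0 0 30")

```text
time_s: 4.8
ee_pos: [433.6, -19.6, 233.2]
ee_rot: [180.0, -0.1, 159.9]
force: [-0.5, 0.7, -1.5]
gripper_width: 53.7
gripper_force: 20.0
```

```bash
python3 - <<'E'
from workcell import env,eyes
from h import *
s=env.state();print(s["ee_pos"])
f=eyes.grab_frame("wrist");cv2.imwrite("pics/w2.png",f["image"])
for p in((434.4,-22),(502.3,-44.8),(572.2,-68.4),(636.4,-94.2)): print(proj(f,(*p,8)).round(1))
E
```

```text
[433.5938585  -19.59001856 233.2439816 ]
[319.4 177.9]
[320.9 230.8]
[322.1 280.3]
[320.5 322.5]
```

View pics/w2.png

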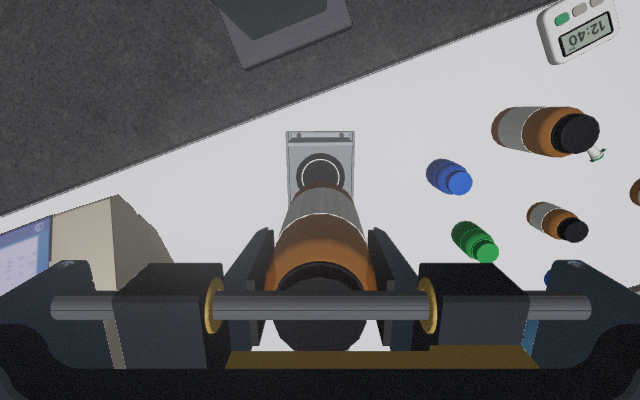

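The wrist view shows the ring of the plate-side pad centred at about (321,176), within 2 px of the prediction. The row runs along the image column, so the yaw is right. I'll lower the bottle now.

```bash
python3 - <<'E'
from workcell import env,eyes
from h import *
s=env.state();f=eyes.grab_frame("wrist")
print(plane(f,321,176,8), shift(s,[434.3,-21.8,87.5]))
E
```

```text
[433.20860682 -18.92141339] [-0.0015 -0.0023  0.1459  0.005  -0.0922  0.0086]
```

Call:
send_rows(targets="-0.001 -0.001 0.02 0 0 0 30;-0.001 -0.001 0.04 0 0 0 30;-0.001 -0.001 0.06 0 0 0 30;-0.001 -0.001 0.08 0 0 0 30;-0.001 -0.001 0.1 0 0 0 30;-0.001 -0.001 0.115 0 0 0 30;-0.001 -0.001 0.127 0 0 0 30;-0.001 -0.001 0.136 0 0 0 30;-0.001 -0.001 0.14 0 0 0 30;-0.001 -0.001 0.14 0 0 0 30;-0.001 -0.001 0.14 0 0 0 30")

```text
time_s: 5.82
ee_pos: [435.5, -20.7, 94.2]
ee_rot: [180.0, 0.0, 160.0]
force: [-0.4, -0.5, -2.8]
gripper_width: 53.4
gripper_force: 20.0
```

```bash
python3 - <<'E'
from workcell import env,eyes
from h import *
s=env.state();print(s["ee_pos"],s["force"])
a=eyes.grab_frame("scene");b=eyes.grab_frame("side")
A=cv2.resize(a["image"][170:300,270:370],None,fx=4,fy=4);B=cv2.resize(b["image"][70:200,320:420],None,fx=4,fy=4)
cv2.imwrite("pics/p1.png",np.hstack([A,B]))
for f in(a,b):
  for z in(8,):
    print([proj(f,(433.5+d[0],-21+d[1],z)).round(1) for d in((0,0),(5,0),(0,5))])
E
```

```text
[435.47029363 -20.69059275  94.24467619] [-0.43926186 -0.46280638 -2.79593588]
[array([338.9, 261.7]), array([340.3, 260.3]), array([337. , 260.6])]
[array([370.4, 176.7]), array([368.5, 176.6]), array([370.4, 177.9])]
```

View pics/p1.png

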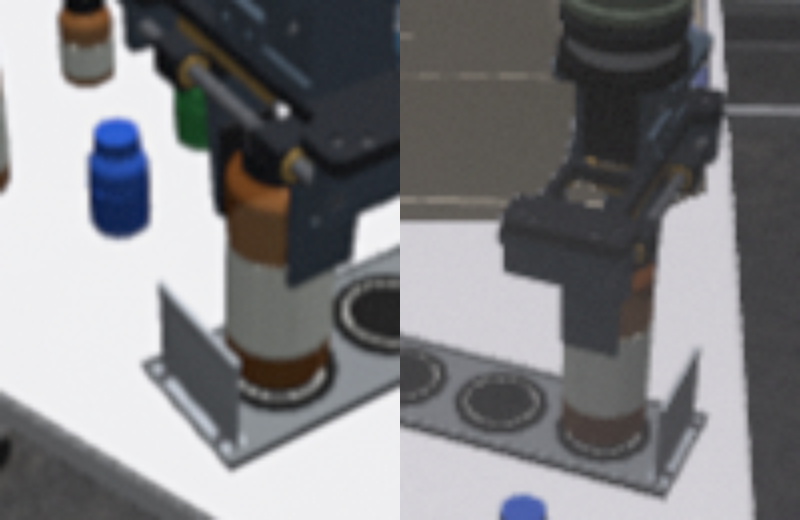

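The bottle hangs about 7 mm above the pad and is centred to within 2–3 mm in both views: side base at (371,178), scene base at (340,262). I'll set it down and release.

Call:
send_rows(targets="0 0 0.003 0 0 0 30;0 0 0.006 0 0 0 30;0 0 0.006 0 0 0 30;0 0 0.0065 0 0 0 30;0 0 0.0065 0 0 0 35;0 0 0.0065 0 0 0 45;0 0 0.0065 0 0 0 60;0 0 0.0065 0 0 0 75;0 0 0.0065 0 0 0 90;0 0 0.0065 0 0 0 90;0 0 0.0065 0 0 0 90")

```text
time_s: 6.83
ee_pos: [435.2, -21.0, 87.6]
ee_rot: [180.0, 0.0, 160.0]
force: [0.8, -0.4, -0.1]
gripper_width: 78.6
gripper_force: 0.0
```

```bash
python3 - <<'E'
from workcell import env
from h import *
s=env.state();print(s["ee_pos"],s["force"],s["gripper_width"])
E
```

```text
[435.22233687 -21.03267916  87.60570449] [ 0.79004128 -0.36931008 -0.12978726] 78.63818279299453
```

Call:
send_rows(targets="0 0 -0.02 0 0 0 100;0 0 -0.05 0 0 0 100;0 0 -0.085 0 0 0 100;0 0 -0.115 0 0 0 100;0.01 0.03 -0.14 0 0 0 100;0.02 0.065 -0.152 0 0 0 100;0.03 0.1 -0.152 0 0 0 100;0.04 0.137 -0.152 0 0 0 100;0.05 0.175 -0.152 0 0 0 100;0.058 0.21 -0.152 0 0 0 100;0.062 0.232 -0.152 0 0 0 100;0.062 0.232 -0.152 0 0 0 100")

```text
time_s: 7.83
ee_pos: [456.7, 222.2, 239.2]
ee_rot: [179.9, -0.0, 160.2]
force: [-0.4, -0.0, 0.4]
gripper_width: 91.1
gripper_force: 0.0
```

Call:
send_rows(targets="0 0 0 0 0 0 100;0 0 0 0 0 0 100")

```text
time_s: 8.0
ee_pos: [455.9, 217.6, 239.2]
ee_rot: [-179.9, -0.0, 160.0]
force: [0.7, -0.1, 0.8]
gripper_width: 91.3
gripper_force: 0.0
```

```bash
python3 - <<'E'
from workcell import env,eyes
from h import *
s=env.state();print(s["ee_pos"])
f=eyes.grab_frame("wrist");cv2.imwrite("pics/w3.png",f["image"])
print(proj(f,(456,218,112)),cap(f,(456,218),112,17.5))
E
```

```text
[455.85009966 217.61706672 239.24187075]
[321.74413199 197.20046934] ((322.5, 197.0), 17.9514217376709, 0.5170935412354652, array([456.1, 218.8]))
```

View pics/w3.png

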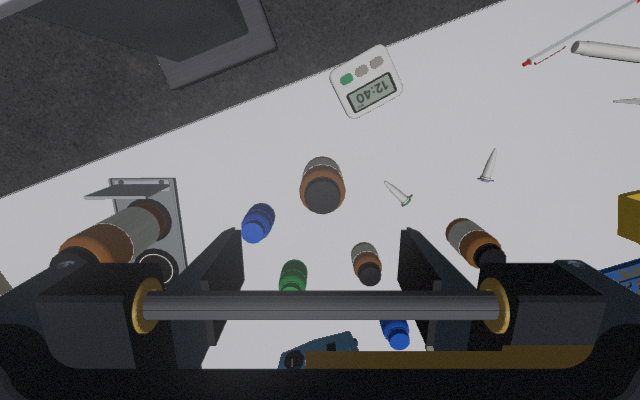

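The tallest stands on its pad. The third bottle's cap is at (323,195), centred under the fingers, so I'll descend and grasp.

Call:
send_rows(targets="0 0.001 0.03 0 0 0 100;0 0.001 0.065 0 0 0 100;0 0.001 0.1 0 0 0 100;0 0.001 0.135 0 0 0 100;0 0.001 0.165 0 0 0 100;0 0.001 0.18 0 0 0 100;0 0.001 0.186 0 0 0 100;0 0.001 0.186 0 0 0 65;0 0.001 0.186 0 0 0 50;0 0.001 0.186 0 0 0 40;0 0.001 0.186 0 0 0 30;0 0.001 0.186 0 0 0 30")

```text
time_s: 9.05
ee_pos: [457.3, 219.4, 54.6]
ee_rot: [179.9, 0.1, 160.0]
force: [-0.5, 0.5, -0.2]
gripper_width: 60.7
gripper_force: 0.0
```

Call:
send_rows(targets="0 0 0 0 0 0 30;0 0 0 0 0 0 30;0 0 0 0 0 0 30;0 0 0 0 0 0 30;0 0 0 0 0 0 30")

```text
time_s: 9.47
ee_pos: [456.8, 219.2, 53.9]
ee_rot: [180.0, 0.0, 160.0]
force: [-0.0, -1.5, 4.8]
gripper_width: 47.6
gripper_force: 20.0
```

Call:
send_rows(targets="0 0 -0.01 0 0 0 30;0 0 -0.03 0 0 0 30;0 0 -0.06 0 0 0 30;0 0 -0.09 0 0 0 30;0 0 -0.12 0 0 0 30;0 0 -0.15 0 0 0 30;0 0 -0.175 0 0 0 30;0 0 -0.18 0 0 0 30;0 0 -0.18 0 0 0 30;0 0 -0.18 0 0 0 30")

```text
time_s: 10.3
ee_pos: [455.6, 218.8, 232.1]
ee_rot: [-179.9, -0.1, 160.0]
force: [-0.2, -0.6, -2.8]
gripper_width: 47.6
gripper_force: 20.0
```

```bash
python3 - <<'E'
from workcell import env
from h import *
print(shift(env.state(),[502.5,-44.8,233]))
E
```

```text
[-0.1342 -0.2316 -0.0008 -0.0943 -0.1049 -0.0131]
```

Call:
send_rows(targets="-0.008 -0.013 0 0 0 0 30;-0.022 -0.036 0 0 0 0 30;-0.038 -0.064 0 0 0 0 30;-0.054 -0.092 0 0 0 0 30;-0.07 -0.12 0 0 0 0 30;-0.086 -0.148 0 0 0 0 30;-0.102 -0.176 0 0 0 0 30;-0.117 -0.202 0 0 0 0 30;-0.128 -0.222 0 0 0 0 30;-0.134 -0.232 0 0 0 0 30;-0.134 -0.232 0 0 0 0 30;-0.134 -0.232 0 0 0 0 30")

```text
time_s: 11.3
ee_pos: [502.3, -44.3, 231.9]
ee_rot: [180.0, -0.2, 159.9]
force: [0.2, -0.3, -2.7]
gripper_width: 47.6
gripper_force: 20.0
```

Call:
send_rows(targets="0 0 0.02 0 0 0 30;0 0 0.05 0 0 0 30;0 0 0.08 0 0 0 30;0 0 0.11 0 0 0 30;0 0 0.135 0 0 0 30;0 0 0.152 0 0 0 30;0 0 0.16 0 0 0 30;0 0 0.163 0 0 0 30;0 0 0.163 0 0 0 30;0 0 0.163 0 0 0 30;0 0 0.163 0 0 0 30")

```text
time_s: 12.22
ee_pos: [504.0, -44.6, 71.7]
ee_rot: [180.0, 0.1, 160.0]
force: [-0.1, -0.1, -1.9]
gripper_width: 47.5
gripper_force: 20.0
```

```bash
python3 - <<'E'
from workcell import env,eyes
from h import *
s=env.state();print(s["ee_pos"],s["force"],shift(s,[502.3,-45.3,62.2]))
a=eyes.grab_frame("scene");b=eyes.grab_frame("side")
A=cv2.resize(a["image"][170:300,300:400],None,fx=4,fy=4);B=cv2.resize(b["image"][70:200,300:400],None,fx=4,fy=4)
cv2.imwrite("pics/p2.png",np.hstack([A,B]))
E
```

```text
[504.0468084  -44.55469279  71.65836554] [-0.11586837 -0.0616802  -1.8940874 ] [ 0.0014 -0.0013  0.0095  0.0457  0.1464 -0.0016]
```

View pics/p2.png

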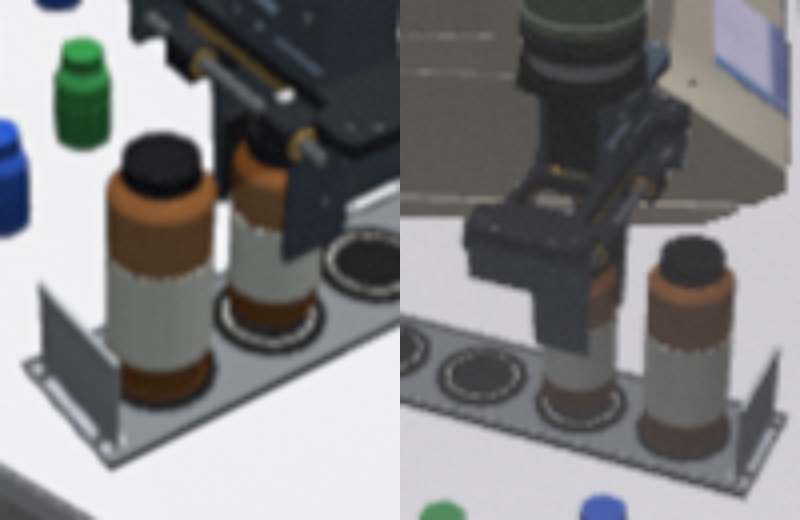

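The third hangs centred over its pad: side view bottle 580 against pad 581, scene view 274 against 270 in crop pixels. The tallest is upright and centred. I'll set the third down.

Call:
send_rows(targets="0.001 -0.001 0.004 0 0 0 30;0.001 -0.001 0.008 0 0 0 30;0.001 -0.001 0.0095 0 0 0 30;0.001 -0.001 0.0095 0 0 0 30;0.001 -0.001 0.0095 0 0 0 35;0.001 -0.001 0.0095 0 0 0 45;0.001 -0.001 0.0095 0 0 0 60;0.001 -0.001 0.0095 0 0 0 75;0.001 -0.001 0.0095 0 0 0 85;0.001 -0.001 0.0095 0 0 0 85;0.001 -0.001 0.0095 0 0 0 85")

```text
time_s: 13.23
ee_pos: [501.8, -45.3, 60.8]
ee_rot: [180.0, -0.0, 160.0]
force: [-0.0, -0.0, 0.6]
gripper_width: 76.3
gripper_force: 0.0
```

Call:
send_rows(targets="0 0 -0.02 0 0 0 100;0 0 -0.05 0 0 0 100;0 0 -0.085 0 0 0 100;0 0 -0.115 0 0 0 100;0 0 -0.145 0 0 0 100;0 0 -0.165 0 0 0 100;0 0 -0.17 0 0 0 100;0 0 -0.17 0 0 0 100")

```text
time_s: 13.9
ee_pos: [502.5, -45.4, 232.2]
ee_rot: [179.9, 0.2, 160.0]
force: [-0.4, 0.7, -0.9]
gripper_width: 91.1
gripper_force: 0.0
```

```bash
python3 - <<'E'
from workcell import env
from h import *
print(shift(env.state(),[595,366,180]))
E
```

```text
[ 0.0541  0.4181  0.0524  0.0509  0.183  -0.0158]
```

Call:
send_rows(targets="0.003 0.02 0 0 0 0 100;0.008 0.06 0 0 0 0 100;0.013 0.1 0 0 0 0 100;0.018 0.14 0 0 0 0 100;0.023 0.18 0 0 0 0 100;0.028 0.22 0 0 0 0 100;0.034 0.26 0 0 0 0 100;0.039 0.3 0 0 0 0 100;0.044 0.34 0.01 0 0 0 100;0.049 0.375 0.03 0 0 0 100;0.052 0.4 0.045 0 0 0 100;0.054 0.418 0.052 0 0 0 100")

```text
time_s: 14.9
ee_pos: [592.1, 367.8, 172.9]
ee_rot: [-179.7, -0.3, 160.1]
force: [0.2, -0.1, -0.8]
gripper_width: 91.2
gripper_force: 0.0
```

Call:
send_rows(targets="0 0 0 0 0 0 100;0 0 0 0 0 0 100;0 0 0 0 0 0 100")

```text
time_s: 15.15
ee_pos: [593.7, 364.8, 178.0]
ee_rot: [-179.9, -0.1, 160.0]
force: [0.3, -0.0, 0.6]
gripper_width: 91.3
gripper_force: 0.0
```

```bash
python3 - <<'E'
from workcell import env,eyes
from h import *
s=env.state();print(s["ee_pos"])
f=eyes.grab_frame("wrist");cv2.imwrite("pics/w4.png",f["image"][100:300,200:440])
print(proj(f,(595,366,88)),cap(f,(595,366),88,15.5),shift(s,[595,366,36]))
E
```

```text
[593.67993537 364.84222175 177.97256693]
[323.33705046 209.94021471] ((326.5, 206.6875), 18.87727165222168, 0.9352298456892894, array([593.2, 369.5])) [-0.001   0.0018  0.142  -0.1185 -0.06   -0.0332]
```

View pics/w4.png

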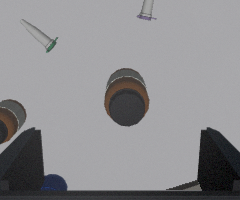

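The second bottle's cap is at (326,208), about 3 mm off-centre along the closing axis. I'll correct for that and grasp.

Call:
send_rows(targets="0 0.003 0.03 0 0 0 100;0 0.003 0.065 0 0 0 100;0 0.003 0.095 0 0 0 100;0 0.003 0.12 0 0 0 100;0 0.003 0.135 0 0 0 100;0 0.003 0.141 0 0 0 100;0 0.003 0.141 0 0 0 80;0 0.003 0.141 0 0 0 60;0 0.003 0.141 0 0 0 45;0 0.003 0.141 0 0 0 35;0 0.003 0.141 0 0 0 25;0 0.003 0.141 0 0 0 25")

```text
time_s: 16.2
ee_pos: [595.5, 369.0, 38.9]
ee_rot: [179.9, 0.1, 160.0]
force: [1.0, -1.0, -0.4]
gripper_width: 54.5
gripper_force: 0.0
```

Call:
send_rows(targets="0 0 0 0 0 0 25;0 0 0 0 0 0 25;0 0 0 0 0 0 25;0 0 0 0 0 0 25;0 0 0 0 0 0 25")

```text
time_s: 16.62
ee_pos: [595.3, 368.9, 38.2]
ee_rot: [180.0, 0.0, 160.0]
force: [0.4, 0.2, 2.3]
gripper_width: 41.5
gripper_force: 20.0
```

Call:
send_rows(targets="0 0 -0.01 0 0 0 25;0 0 -0.03 0 0 0 25;0 0 -0.06 0 0 0 25;0 0 -0.09 0 0 0 25;0 0 -0.12 0 0 0 25;0 0 -0.15 0 0 0 25;0 0 -0.165 0 0 0 25;0 0 -0.17 0 0 0 25;0 0 -0.17 0 0 0 25;0 0 -0.17 0 0 0 25")

```text
time_s: 17.45
ee_pos: [594.5, 368.3, 206.7]
ee_rot: [-179.9, -0.1, 160.0]
force: [0.0, 0.1, -1.4]
gripper_width: 41.7
gripper_force: 20.0
```

```bash
python3 - <<'E'
from workcell import env
from h import *
print(shift(env.state(),[570.5,-69.8,205]))
E
```

```text
[-0.1274 -0.4199  0.0023 -0.0987 -0.0828 -0.0179]
```

Call:
send_rows(targets="-0.006 -0.02 0 0 0 0 25;-0.016 -0.052 0 0 0 0 25;-0.027 -0.09 0 0 0 0 25;-0.038 -0.128 0 0 0 0 25;-0.05 -0.166 0 0 0 0 25;-0.062 -0.204 0 0 0 0 25;-0.074 -0.242 0 0 0 0 25;-0.085 -0.28 0 0 0 0 25;-0.097 -0.318 0 0 0 0 25;-0.108 -0.356 0 0 0 0 25;-0.119 -0.39 0 0 0 0 25;-0.127 -0.42 0 0 0 0 25")

```text
time_s: 18.45
ee_pos: [569.2, -71.7, 205.7]
ee_rot: [-179.9, -0.2, 159.9]
force: [0.6, 0.1, -2.4]
gripper_width: 41.8
gripper_force: 20.0
```

Call:
send_rows(targets="0 0 0 0 0 0 25;0 0 0 0 0 0 25;0 0 0.02 0 0 0 25;0 0 0.05 0 0 0 25;0 0 0.08 0 0 0 25;0 0 0.11 0 0 0 25;0 0 0.135 0 0 0 25;0 0 0.148 0 0 0 25;0 0 0.15 0 0 0 25;0 0 0.15 0 0 0 25;0 0 0.15 0 0 0 25")

```text
time_s: 19.37
ee_pos: [571.2, -68.6, 58.4]
ee_rot: [180.0, 0.0, 160.0]
force: [0.4, -0.1, -0.4]
gripper_width: 41.6
gripper_force: 20.0
```

```bash
python3 - <<'E'
from workcell import env,eyes
from h import *
s=env.state();print(s["ee_pos"],s["force"],shift(s,[570.5,-69.8,46.4]))
a=eyes.grab_frame("scene");b=eyes.grab_frame("side")
A=cv2.resize(a["image"][170:300,330:430],None,fx=4,fy=4);B=cv2.resize(b["image"][70:200,270:370],None,fx=4,fy=4)
cv2.imwrite("pics/p3.png",np.hstack([A,B]))
E
```

```text
[571.24189469 -68.5628742   58.35597793] [ 0.39829035 -0.12822738 -0.37176431] [ 0.0003 -0.0014  0.012   0.026   0.038   0.0396]
```

View pics/p3.png

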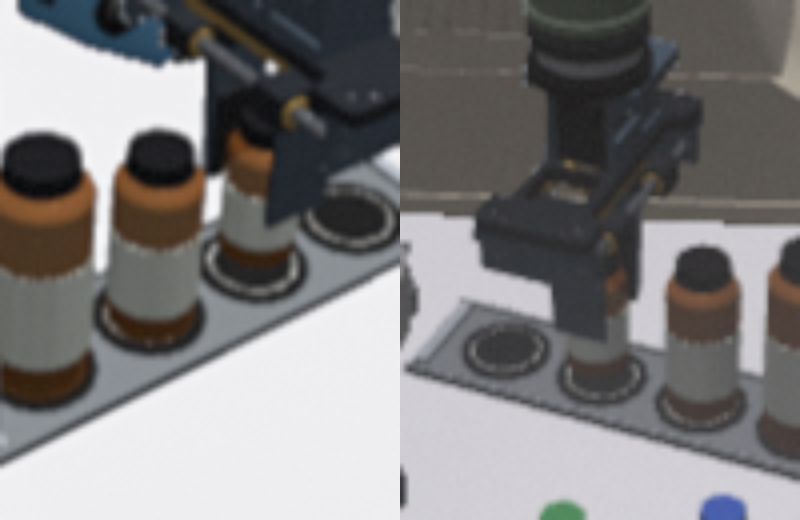

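The third is well placed. The second hangs about 2 mm too far in +x in both views (scene 258 against pad 254, side 597 against 601). I'll correct for that and set it down.

Call:
send_rows(targets="0.002 -0.001 0.004 0 0 0 25;0.002 -0.001 0.008 0 0 0 25;0.002 -0.001 0.012 0 0 0 25;0.002 -0.001 0.012 0 0 0 25;0.002 -0.001 0.012 0 0 0 25;0.002 -0.001 0.012 0 0 0 35;0.002 -0.001 0.012 0 0 0 50;0.002 -0.001 0.012 0 0 0 65;0.002 -0.001 0.012 0 0 0 80;0.002 -0.001 0.012 0 0 0 80;0.002 -0.001 0.012 0 0 0 80")

```text
time_s: 20.38
ee_pos: [568.5, -69.7, 46.0]
ee_rot: [180.0, 0.0, 160.0]
force: [-0.1, 0.1, -0.3]
gripper_width: 69.4
gripper_force: 0.0
```

Call:
send_rows(targets="0 0 -0.02 0 0 0 100;0 0 -0.05 0 0 0 100;0 0 -0.085 0 0 0 100;0 0 -0.115 0 0 0 100;0 0 -0.13 0 0 0 100;0 0 -0.14 0 0 0 100;0 0 -0.14 0 0 0 100;0 0 -0.14 0 0 0 100")

```text
time_s: 21.05
ee_pos: [568.1, -69.6, 185.4]
ee_rot: [-180.0, -0.0, 160.0]
force: [-1.0, 0.0, -0.8]
gripper_width: 91.1
gripper_force: 0.0
```

```bash
python3 - <<'E'
from workcell import env
from h import *
print(shift(env.state(),[580,233,160]))
E
```

```text
[ 0.0924  0.2884  0.0254 -0.003  -0.0422 -0.02  ]
```

Call:
send_rows(targets="0.006 0.02 0 0 0 0 100;0.016 0.05 0 0 0 0 100;0.027 0.085 0 0 0 0 100;0.038 0.12 0 0 0 0 100;0.049 0.155 0 0 0 0 100;0.06 0.19 0.005 0 0 0 100;0.071 0.222 0.012 0 0 0 100;0.081 0.252 0.02 0 0 0 100;0.088 0.275 0.025 0 0 0 100;0.092 0.288 0.025 0 0 0 100;0.092 0.288 0.025 0 0 0 100;0.092 0.288 0.025 0 0 0 100")

```text
time_s: 22.05
ee_pos: [580.2, 232.0, 159.9]
ee_rot: [-179.9, -0.1, 160.0]
force: [0.0, -0.1, 0.2]
gripper_width: 91.3
gripper_force: 0.0
```

```bash
python3 - <<'E'
from workcell import env,eyes
from h import *
s=env.state();print(s["ee_pos"])
f=eyes.grab_frame("wrist");cv2.imwrite("pics/w5.png",f["image"][100:300,200:440])
print(proj(f,(580,233,66)),cap(f,(580,233),66,13.5),shift(s,[580,233,17]))
E
```

```text
[580.20431987 231.96097481 159.88602756]
[322.57560446 207.05620406] ((324.7957000732422, 204.88172149658203), 16.433799743652344, 0.9299319078393303, array([578.8, 235.5])) [ 0.0004  0.0012  0.1429 -0.1221 -0.0674  0.0443]
```

View pics/w5.png

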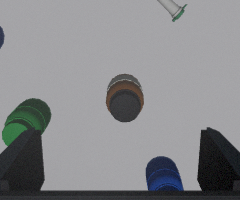

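The smallest amber bottle's cap is at (325,206), under the fingers. Green at (228,220) and blue at (360,275) are clear of them.

Call:
send_rows(targets="0.001 0.002 0.03 0 0 0 100;0.001 0.002 0.065 0 0 0 100;0.001 0.002 0.095 0 0 0 100;0.001 0.002 0.12 0 0 0 100;0.001 0.002 0.135 0 0 0 100;0.001 0.002 0.142 0 0 0 100;0.001 0.002 0.142 0 0 0 80;0.001 0.002 0.142 0 0 0 60;0.001 0.002 0.142 0 0 0 40;0.001 0.002 0.142 0 0 0 30;0.001 0.002 0.142 0 0 0 20;0.001 0.002 0.142 0 0 0 20")

```text
time_s: 23.1
ee_pos: [580.8, 234.9, 19.9]
ee_rot: [179.9, 0.1, 160.0]
force: [0.5, 0.9, -0.8]
gripper_width: 54.1
gripper_force: 0.0
```

Call:
send_rows(targets="0 0 0 0 0 0 20;0 0 0 0 0 0 20;0 0 0 0 0 0 20;0 0 0 0 0 0 20;0 0 0 0 0 0 20;0 0 0 0 0 0 20")

```text
time_s: 23.6
ee_pos: [580.4, 234.8, 19.1]
ee_rot: [180.0, 0.0, 160.0]
force: [-0.6, 0.5, 2.0]
gripper_width: 35.3
gripper_force: 20.0
```

Call:
send_rows(targets="0 0 -0.01 0 0 0 20;0 0 -0.03 0 0 0 20;0 0 -0.06 0 0 0 20;0 0 -0.09 0 0 0 20;0 0 -0.12 0 0 0 20;0 0 -0.15 0 0 0 20;0 0 -0.165 0 0 0 20;0 0 -0.17 0 0 0 20;0 0 -0.17 0 0 0 20;0 0 -0.17 0 0 0 20")

```text
time_s: 24.43
ee_pos: [579.7, 234.4, 188.0]
ee_rot: [-179.9, -0.1, 160.0]
force: [0.4, -0.1, -0.9]
gripper_width: 35.5
gripper_force: 20.0
```

```bash
python3 - <<'E'
from workcell import env
from h import *
print(shift(env.state(),[637,-94.5,186]))
E
```

```text
[-0.1664 -0.2894  0.0022 -0.065  -0.0753 -0.0178]
```

Call:
send_rows(targets="-0.01 -0.017 0 0 0 0 20;-0.026 -0.045 0 0 0 0 20;-0.045 -0.078 0 0 0 0 20;-0.063 -0.11 0 0 0 0 20;-0.081 -0.142 0 0 0 0 20;-0.1 -0.174 0 0 0 0 20;-0.118 -0.206 0 0 0 0 20;-0.136 -0.237 0 0 0 0 20;-0.15 -0.262 0 0 0 0 20;-0.161 -0.28 0 0 0 0 20;-0.166 -0.289 0 0 0 0 20;-0.166 -0.289 0 0 0 0 20")

```text
time_s: 25.43
ee_pos: [636.8, -95.6, 186.8]
ee_rot: [-179.9, -0.2, 159.8]
force: [0.2, 0.8, -0.5]
gripper_width: 35.8
gripper_force: 20.0
```

```bash
python3 - <<'E'
from workcell import env,eyes
from h import *
a=eyes.grab_frame("scene");b=eyes.grab_frame("side")
print([plane(a,*p,0).round() for p in((422,196),(440,208),(470,212))],[plane(b,*p,0).round() for p in((250,165),(273,150))],[plane(a,*p,60).round() for p in((420,175),(445,190),(480,185))])
print(env.state()["ee_pos"])
E
```

```text
[array([752., -50.]), array([ 734., -107.]), array([ 762., -171.])] [array([759., -62.]), array([ 707., -132.])] [array([749., -37.]), array([ 727., -112.]), array([ 794., -169.])]
[636.72756109 -92.79226183 187.66810312]
```

The centrifuge's near edge is at x ≈ 727 mm, clear of the gripper. I'll lower the bottle.

Call:
send_rows(targets="0 0 0 0 0 0 20;0 0 0.02 0 0 0 20;0 0 0.05 0 0 0 20;0 0 0.08 0 0 0 20;0 0 0.11 0 0 0 20;0 0 0.135 0 0 0 20;0 0 0.148 0 0 0 20;0 0 0.15 0 0 0 20;0 0 0.15 0 0 0 20;0 0 0.15 0 0 0 20")

```text
time_s: 26.37
ee_pos: [638.2, -92.8, 40.1]
ee_rot: [180.0, 0.1, 160.1]
force: [0.3, -0.2, -0.1]
gripper_width: 35.4
gripper_force: 20.0
```

```bash
python3 - <<'E'
from workcell import env,eyes
from h import *
s=env.state();print(s["ee_pos"],s["force"],shift(s,[637,-94.5,27.4]))
a=eyes.grab_frame("scene");b=eyes.grab_frame("side")
A=cv2.resize(a["image"][150:280,350:450],None,fx=4,fy=4);B=cv2.resize(b["image"][70:200,250:350],None,fx=4,fy=4)
cv2.imwrite("pics/p4.png",np.hstack([A,B]))
E
```

```text
[638.2459682  -92.83865449  40.10200857] [ 0.27852173 -0.1925043  -0.08992679] [ 0.0006 -0.002   0.0127  0.0333  0.1082  0.0506]
```

View pics/p4.png

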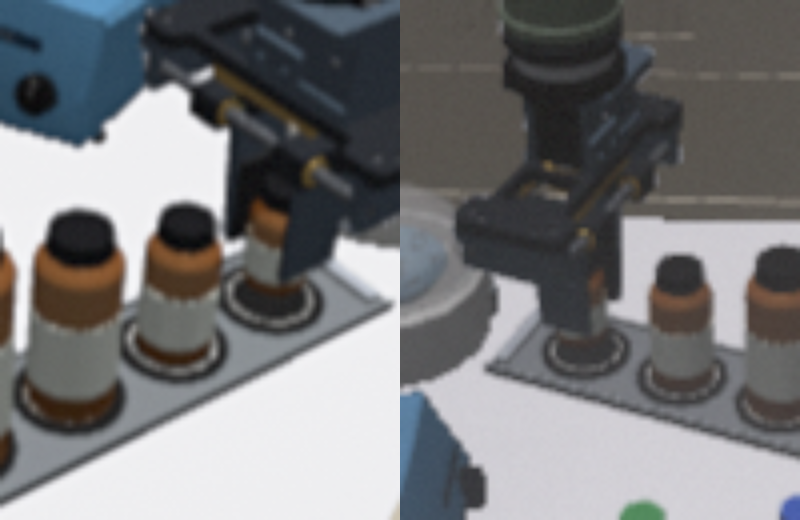

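The second stands centred. The smallest hangs about 2 mm off in +x. I'll correct for that, set it down and rise clear.

Call:
send_rows(targets="0.0015 -0.0015 0.004 0 0 0 20;0.0015 -0.0015 0.008 0 0 0 20;0.0015 -0.0015 0.0125 0 0 0 20;0.0015 -0.0015 0.0125 0 0 0 20;0.0015 -0.0015 0.0125 0 0 0 20;0.0015 -0.0015 0.0125 0 0 0 30;0.0015 -0.0015 0.0125 0 0 0 45;0.0015 -0.0015 0.0125 0 0 0 60;0.0015 -0.0015 0.0125 0 0 0 75;0.0015 -0.0015 0.0125 0 0 0 75;0.0015 -0.0015 0.0125 0 0 0 75")

```text
time_s: 27.38
ee_pos: [635.4, -94.5, 26.2]
ee_rot: [180.0, -0.0, 160.0]
force: [-0.3, -1.1, -0.2]
gripper_width: 65.1
gripper_force: 0.0
```

Call:
send_rows(targets="0 0 -0.02 0 0 0 75;0 0 -0.05 0 0 0 75;0 0 -0.085 0 0 0 75;0 0 -0.12 0 0 0 75;0 0 -0.155 0 0 0 75;0 0 -0.19 0 0 0 75;0.01 0.03 -0.2 0 0 0 75;0.02 0.065 -0.2 0 0 0 75;0.03 0.1 -0.2 0 0 0 75;0.04 0.13 -0.2 0 0 0 75;0.045 0.15 -0.2 0 0 0 75;0.045 0.15 -0.2 0 0 0 75")

```text
time_s: 28.38
ee_pos: [644.5, 66.2, 226.2]
ee_rot: [179.9, -0.0, 160.2]
force: [-0.4, -0.4, 0.5]
gripper_width: 68.4
gripper_force: 0.0
```

```bash
python3 - <<'E'
from workcell import env,eyes
from h import *
a=eyes.grab_frame("scene");b=eyes.grab_frame("side")
A=cv2.resize(a["image"][150:290,310:450],None,fx=2.8,fy=2.8);B=cv2.resize(b["image"][70:210,260:400],None,fx=2.8,fy=2.8)
cv2.imwrite("pics/p5.png",np.hstack([A,B]));print(env.state()["ee_pos"])
E
```

```text
[644.37353835  62.27727509 226.19180505]
```

View pics/p5.png

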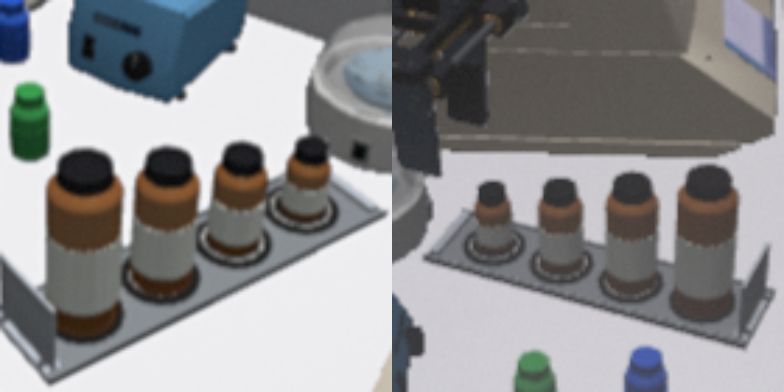

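All four bottles stand upright and centred on their pads in height order, with the tallest by the end plate. I'm handing in.

```bash
python3 -c "
from workcell import env
print(env.job_done())"
```

```text
the job is handed in; nothing more can be done
None
```

The four amber bottles stand upright on their pads in height order, tallest next to the end plate; the final camera views show each centred to within about 3 mm, the timer was left alone, and the job was handed in at about 28 s with no verdict returned.

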